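# Top up the pressure canner and lock it

### The arm

A 7-joint arm with a two-finger parallel gripper is mounted at the origin on the work surface. World frame = base frame: x ahead of the robot, y to its left, z up, the work surface at z = 0. Lengths are in m, angles in rad, forces in N, time in s.
With the tool pointing down it reaches from about 0.425 to 0.925 m from the base axis. Payload 6.8 kg.
Tool frame: the origin (TCP) lies on the front face of the gripper's body, between the roots of the fingers; the fingertips stand 73 mm ahead of it and the grasp point (between the pads) lies 54 mm ahead of it (env.nose_length is the distance from the TCP to the fingertips, in m); z points along the fingers, y is the line along which they close (so a half turn about z gives the same grasp; the last joint's range is limited). The gripper opens to 85 mm and grips with 20 to 120 N. Pads are 22 mm wide; open, the fingers measure 114 mm over their backs; the gripper's body (76 mm by 85 mm) begins 54 mm behind the grasp point. The pads swing forward as they close: fully open they stand 13 mm farther back than shut.
Start: joints at [1.16, 0.477, 0.022, 1.555, -0.011, 1.109, -0.083], TCP at [0.201, -0.644, 0.304] pointing down, gripper open.
Joint ranges: [-2.96, 2.96], [-0.34, 2.1], [-1.41, 1.46], [0.24, 2.44], [-1.37, 4.51], [0.17, 1.92], [-2.96, 2.96]. Speed limits (rad/s): [2.39, 2.39, 3.14, 3.14, 3.14, 3.14, 3.14].

### API

Orientations are given as a unit quaternion [w, x, y, z].
In Python, from cell import env, kin, camera, calibration, job gives the robot as it stands. The module is installed in compiled form; this text tells all that it offers. Calls block until the motion is done:
- env.reach(position, orientation): joint-space move of the TCP to a pose.
- env.movel(position, velocity=0.15, rot=None, stop_force=None): straight line of the TCP; rot=None keeps the orientation; velocity is the mean speed in m/s. With stop_force (N) it stops when the force on the tool has changed by that much, and returns True; else False.
- env.goto_joints(angles): joint-space move.
- env.grip(opening, f_grip=None): finger opening in m; f_grip is the grip in N (None keeps the last); returns when the fingers have stopped.
- env.dwell(seconds).
- kin.inverse_kinematics(position, orientation): joint angles nearest the present ones, or None.
- env.get_state(): the state.
- camera(name): name is "scene" or "side" or "wrist"; returns (picture, depth): 480x640x3 uint8, blue, green, red; 480x640 float32, m along the optical axis (not along the pixel's ray), 0 where there is no reading.
- calibration(name): a dict with "fx", "fy", "cx", "cy" (pixels), "rvec" (rotation vector, rad) and "tvec" (3), from world to camera coordinates, as OpenCV has them. Camera axes: x right, y down, z forward; pixel columns grow to the right and rows downward; lengths in m; the calibration is good to about 2 mm. A picture is of the moment at which its call begins: read the wrist's pose just before it. calibration takes no time and is no camera call; for the wrist camera it gives the pose at the moment of the call.
A pose or a line that the arm cannot do raises env.PlanningError and nothing moves.
- job.job_done(): hands the job in; it is judged then, once.
The state is a dict: "time": time; "qpos": joint angles; "joint_velocities": joint speeds; "joint_torque": joint torques, N m; "tcp_pos": TCP position; "orientation": TCP orientation; "force": force on the tool from outside, world axes, zero at the start; "torque": the same for the moment, N m; "opening": finger opening in m; "gripper_force": force on a finger pad.
Only numpy, scipy, OpenCV 4.12 (cv2) and the standard library are available. Lean on these libraries where they do the work, as an engineer would, in place of code of your own. Each camera call takes 0.05 s, during which the arm holds its last target. There are 200 camera calls.

### The job

The canner was left part-loaded with its lid on: turn the lock collar back to open, lift the lid off and lay it on the wooden board, then top up the rack with small preserve jars from the table until each of its four quarters holds one upright jar; jars left over stay standing on the table, and none is dropped into the pot. Put the lid back flat in the mouth with its handle bar in line with the pot's two side handles, and turn the collar clockwise until it is fully locked, its ears directly over the side handles. Leave the onion and the squat pickle jar among the jars where they are.

Things in the scene. Friction and masses are not known exactly. Their poses are not given: they have to be found in the camera images.
- canner: low cast-aluminium pressure canner, fixed on the table; origin = centre of its underside, z up. Round pot: inner radius 105 mm, outer 112, rim at height 110. In it a steel jar rack, top at 20 mm, parted into quarters by a cross of walls (4 thick, 14 high) along the x and y axes. Two black side handles stick out along its +y and -y axes (to radius 166 mm, 62 to 82 high)
- place0 (a point): centre of a rack quarter, on the rack's top (20 mm above the canner's origin), 64 mm from the canner's axis at 45 degrees from its +x towards its +y axis; z up
- place1 (a point): the same for the quarter between the canner's +y and -x axes
- place2 (a point): the same for the quarter between its -x and -y axes
- place3 (a point): the same for the quarter between its -y and +x axes
- collar (a joint): steel lock collar captive round the canner's rim (radius 126 to 134 mm, 100 to 125.5 mm above the canner's origin), turning about the canner's axis with 0.35 N m of friction; it stays where it is left. 0 = open, 0.785 rad = fully locked, end stops at both; it grows clockwise seen from above. It is found between 0.5 and 0.78
- lugs (a point): centre of the collar, level with the undersides of its four inward lugs (119.5 mm above the canner's origin; lugs 6 thick, 50 wide, in to radius 112 mm). Open, they stand at 45 degrees to the canner's x and y axes, between the lid's tabs, so that a lid set square passes with 20 degrees to spare either way; locked, they lie 2.5 mm above the tabs and hold the lid down
- ear_left (a point): middle of one of the collar's two black ears, 159 mm from the canner's axis: a block 42 mm long radially (radius 136 to 178), 24 wide, 22 high (104 to 126 mm above the canner's origin), to be pinched across its width from above. Locked, it stands over the canner's +y side handle; open, 45 degrees anticlockwise from there
- ear_right (a point): the same point of the other ear, which stands over the -y side handle when locked
- lid: round aluminium lid, 0.65 kg; origin = centre of the underside of its plug, z up. Plug radius 99 mm, tapering to 94, 8 high; above it (8 to 15 mm) a disc of radius 107 and four tabs, 50 wide, out to radius 121 on its x and y axes. Seated, disc and tabs rest on the rim, the origin 102 mm above the canner's. Vent weight (radius 11, 41 high) at x = +66 mm. Starts on the canner
- lid_bar (a point): middle of the lid's black handle bar, 48 mm above the lid's origin; axes as the lid's. The bar runs along the lid's y axis: 112 mm long, 22 wide, 20 high, raised on a post near either end. To be pinched across its width from above
- board: fixed wooden board for the lid, 250 x 250 mm, 14 mm thick; origin = centre of its underside, on the table
- jar1: small preserve jar, glass with a steel cap, a plain cylinder 58 mm across and 76 mm high, about 0.2 kg; origin = centre of its underside, z up. If present, it already stands in the rack at place0. Four to six jars in all are present, the others are absent (None)
- jar2: small preserve jar, glass with a steel cap, a plain cylinder 58 mm across and 76 mm high, about 0.2 kg; origin = centre of its underside, z up. If present, it already stands in the rack at place2. Four to six jars in all are present, the others are absent (None)
- jar3: small preserve jar, glass with a steel cap, a plain cylinder 58 mm across and 76 mm high, about 0.2 kg; origin = centre of its underside, z up. If present, it stands on the table to the left of the canner at the start. Four to six jars in all are present, the others are absent (None)
- jar4: small preserve jar, glass with a steel cap, a plain cylinder 58 mm across and 76 mm high, about 0.2 kg; origin = centre of its underside, z up. If present, it stands on the table to the left of the canner at the start. Four to six jars in all are present, the others are absent (None)
- jar5: small preserve jar, glass with a steel cap, a plain cylinder 58 mm across and 76 mm high, about 0.2 kg; origin = centre of its underside, z up. If present, it stands on the table to the left of the canner at the start. Four to six jars in all are present, the others are absent (None)
- jar6: small preserve jar, glass with a steel cap, a plain cylinder 58 mm across and 76 mm high, about 0.2 kg; origin = centre of its underside, z up. If present, it stands on the table to the left of the canner at the start. Four to six jars in all are present, the others are absent (None)
- onion: brown onion, bystander among the jars on the table: 66 mm across, 69 mm high; origin = centre of its underside
- pickle_jar: squat pickle jar, bystander among the jars on the table: 70 mm across, 62 mm high, wider and lower than the preserve jars; origin = centre of its underside
Mind the look-alikes: they are no part of the job. What is shaped like the lid but blue is not meant.

How it is judged:
By the outcome, as a careful person would: the job done as asked, in the order asked, and still so for the second after the job is handed in, with the robot touching nothing.
Of jar1, jar2, jar3, jar4, jar5, jar6 only 4 to 6 are there at a start; the rules pass over those that are not, and their reading is None.
At some moment in a run one of lid, jar3, jar4, jar5, jar6 may be knocked a few centimetres aside while the robot is not near it.
It also fails if it takes over 200 s, if anything falls off the work surface, if the arm or the gripper's body presses on something with over 40 N, if the wrist force passes 120 N, or if a joint passes its speed limit or range.

## Working session

There is one attempt and no reset: what is moved stays moved. The work goes in short steps, each a Python script; the robot and the scene stay as the last script left them, time stands still between calls to the robot, and variables do not carry over. Pictures are saved under pics/ and viewed, at most 14 in all, crops included, and the job is handed in when it is done.

```bash
mkdir -p pics
cat > h.py <<'E'
import numpy as np, cv2
from cell import env, kin, camera, calibration, job
from scipy.spatial.transform import Rotation as R
def cal(n):
    c=calibration(n); K=np.array([[c['fx'],0,c['cx']],[0,c['fy'],c['cy']],[0,0,1]])
    Rm=cv2.Rodrigues(np.array(c['rvec'],float))[0]; return K,Rm,np.array(c['tvec'],float).ravel()
def cloud(d,c):
    K,Rm,t=c; v,u=np.mgrid[:480,:640]
    P=np.stack([(u-K[0,2])*d/K[0,0],(v-K[1,2])*d/K[1,1],d],-1)
    return (P-t)@Rm
def ray(u,v,z,c):
    K,Rm,t=c; r=Rm.T@np.linalg.inv(K)@np.array([u,v,1]); o=-Rm.T@t
    return o+r*(z-o[2])/r[2]
def proj(p,c):
    K,Rm,t=c; q=K@(Rm@np.asarray(p,float)+t); return q[:2]/q[2]
def down(yaw):  # tool down, y (closing) axis along world angle yaw
    y=np.array([np.cos(yaw),np.sin(yaw),0]); z=np.array([0,0,-1.]); x=np.cross(y,z)
    q=R.from_matrix(np.stack([x,y,z],1)).as_quat(); return [q[3],q[0],q[1],q[2]]
E
python3 - <<'E'
from h import *
s=env.get_state(); print(s)
for n in ['scene','side','wrist']:
    c=cal(n); im,d=camera(n); cv2.imwrite(f'pics/{n}0.png',im); np.savez(f'{n}0.npz',im=im,d=d,K=c[0],R=c[1],t=c[2])
    print(n,c[0][0,0],-c[1].T@c[2])
E
```

```text
{'time': 0.0, 'qpos': array([ 1.15991414,  0.47777874,  0.02235735,  1.55650392, -0.01150647,
        1.10932881, -0.08308811]), 'joint_velocities': array([-1.30401194e-03, -9.09528677e-05,  1.96235397e-03, -3.60572152e-04,
        1.19522536e-03, -1.93770624e-03,  1.50049702e-03]), 'joint_torque': array([ 2.22631564e-05, -5.96450114e+01,  1.60772536e+00, -2.81200272e+01,
        1.24424402e-02,  9.36886965e-03, -4.09115003e-06]), 'tcp_pos': array([ 0.20110648, -0.6438301 ,  0.30291812]), 'orientation': array([-9.20915744e-04,  9.88560711e-01,  1.50820515e-01, -2.12927601e-04]), 'force': array([0.24820538, 0.17562804, 0.15250414]), 'torque': array([-0.02394166,  0.0347374 , -0.01527652]), 'gripper_force': 0.0, 'opening': 0.08530116811209992}
scene 485.5549111873496 [ 1.05209178 -0.26655693  0.91130595]
side 550.8123835445416 [-0.66493896  0.67203617  0.99385993]
wrist 397.3876859111966 [ 0.26654149 -0.62296167  0.37275658]
```

View pics/scene0.png

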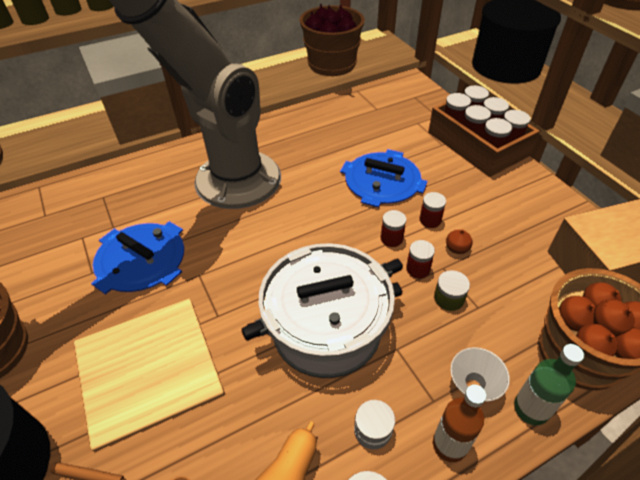

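View pics/side0.png

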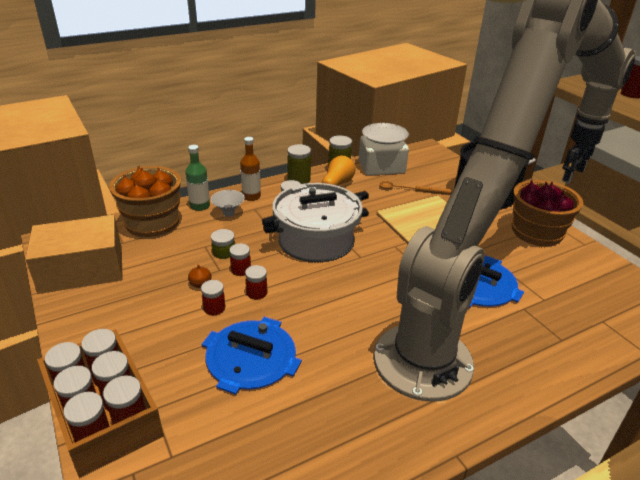

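```bash
cat >> h.py <<'E'
def fitc(p):
    p=np.asarray(p)[:,:2]; A=np.c_[2*p,np.ones(len(p))]; s=np.linalg.lstsq(A,(p**2).sum(1),rcond=None)[0]
    return s[:2],np.sqrt(s[2]+s[0]**2+s[1]**2)
E
python3 - <<'E'
from h import *
for n in ['scene','side']:
    f=np.load(n+'0.npz'); c=(f['K'],f['R'],f['t']); P=cloud(f['d'],c); im=f['im'].astype(int)
    g={'scene':(327,305),'side':(318,205)}[n]
    v,u=np.mgrid[:480,:640]; near=np.hypot(u-g[0],v-g[1])<100
    z=P[...,2]; dark=im.max(2)<50
    m=near&(z>.119)&(z<.132)&~dark&(f['d']>0); p=P[m]
    for k in range(6):
        ce,r=fitc(p); e=np.hypot(*(p[:,:2]-ce).T)-r; p=p[abs(e)<.03*(.6**k)+.003]
    print(n,'collar?',ce,r,len(p))
    ce=np.median(P[near&(z>.1)&(z<.13)],0)[:2] if 0 else ce
    for a,b,nm in [(.15,.175,'bar'),(.12,.132,'ears'),(.05,.095,'handles')]:
        m=(near&dark&(z>a)&(z<b)).astype(np.uint8)
        k,l,st,cen=cv2.connectedComponentsWithStats(m)
        for i in range(1,k):
            if st[i,4]>12: q=P[l==i]; print(nm,st[i,4],q.mean(0).round(3),q.min(0).round(3),q.max(0).round(3))
    # whites caps & board
    hsv=cv2.cvtColor(f['im'],cv2.COLOR_BGR2HSV)
    m=((hsv[...,1]<60)&(hsv[...,2]>110)&(z>.05)&(z<.09)&~(np.hypot(P[...,0]-ce[0],P[...,1]-ce[1])<.13)).astype(np.uint8)
    k,l,st,cen=cv2.connectedComponentsWithStats(m)
    for i in range(1,k):
        if st[i,4]>60: q=P[l==i]; print('cap',cen[i].round(),st[i,4],ray(*cen[i],.076,c).round(3),np.median(q[:,2]).round(3),np.ptp(q,0).round(3))
    print('table z',np.median(z[420:,:100]) , P[370,150] if n=='scene' else P[220,425])
    m=((z>.009)&(z<.02)&(hsv[...,1]<150)&(hsv[...,2]>150)).astype(np.uint8)
    k,l,st,cen=cv2.connectedComponentsWithStats(m)
    i=1+st[1:,4].argmax(); cn=cv2.findContours((l==i).astype(np.uint8),0,2)[0]; rc=cv2.minAreaRect(P[l==i][:,:2].astype(np.float32)); print('board',rc)
E
```

```text
scene collar? [ 0.55659515 -0.01960668] 0.09042022580042977 412
bar 533 [ 0.557 -0.013  0.159] [ 0.538 -0.066  0.15 ] [0.576 0.041 0.164]
ears 142 [0.557 0.146 0.126] [0.546 0.128 0.12 ] [0.566 0.165 0.13 ]
ears 21 [0.491 0.003 0.126] [ 0.485 -0.001  0.123] [0.495 0.007 0.128]
ears 197 [ 0.558 -0.166  0.126] [ 0.545 -0.186  0.12 ] [ 0.568 -0.147  0.13 ]
handles 73 [0.587 0.142 0.081] [0.572 0.133 0.07 ] [0.597 0.15  0.087]
cap [117.  58.] 2290 [-0.703 -0.156  0.076] 0.069 [0.295 0.223 0.014]
cap [434. 200.] 265 [0.4   0.379 0.076] 0.077 [0.052 0.055 0.011]
cap [394. 219.] 299 [0.406 0.255 0.076] 0.077 [0.053 0.056 0.012]
cap [422. 250.] 352 [0.518 0.256 0.076] 0.077 [0.053 0.055 0.012]
cap [453. 283.] 600 [0.628 0.26  0.076] 0.063 [0.067 0.067 0.012]
cap [483. 369.] 814 [0.814 0.183 0.076] 0.056 [0.106 0.108 0.016]
cap [375. 419.] 1182 [ 0.799 -0.044  0.076] 0.064 [0.067 0.068 0.015]
table z 0.01874903544585839 [ 0.47874478 -0.37052532  0.01370047]
board ((0.4630047678947449, -0.37631165981292725), (0.24845103919506073, 0.2507941722869873), 87.53962707519531)
side collar? [ 0.6643332
[... 534 characters left out ...]
0.503 -0.168  0.064] [ 0.529 -0.147  0.083]
handles 118 [0.564 0.13  0.071] [0.553 0.1   0.055] [0.573 0.156 0.082]
cap [622. 144.] 1091 [ 0.479 -1.308  0.076] 0.063 [0.274 0.293 0.016]
cap [289. 184.] 109 [ 0.773 -0.025  0.076] 0.06 [0.057 0.068 0.014]
cap [222. 236.] 238 [0.589 0.279 0.076] 0.059 [0.07  0.064 0.012]
cap [239. 250.] 184 [0.506 0.26  0.076] 0.072 [0.056 0.054 0.014]
cap [255. 272.] 214 [0.395 0.259 0.076] 0.073 [0.054 0.051 0.013]
cap [211. 287.] 243 [0.389 0.382 0.076] 0.073 [0.059 0.052 0.01 ]
table z -0.7464352099144356 [ 0.47277932 -0.36940059  0.00773749]
board ((-0.040123358368873596, 0.011918827891349792), (0.22869640588760376, 0.14934228360652924), 74.67176055908203)
```

Run:
```python
from h import *
for k,(p,yaw) in enumerate([((.5,-.01,.47),0.0),((.45,.27,.42),0.0)]):
    for yw in (yaw,np.pi/2,-np.pi/2,np.pi):
        try: env.reach(p,down(yw)); break
        except env.PlanningError as e: print(e)
    env.dwell(.3)
    c=cal('wrist'); im,d=camera('wrist'); n=f'w{k+1}'; cv2.imwrite(f'pics/{n}.png',im); np.savez(f'{n}.npz',im=im,d=d,K=c[0],R=c[1],t=c[2])
    print(yw,env.get_state()['tcp_pos'],env.get_state()['qpos'],-c[1].T@c[2],c[1][2],env.get_state()['time'])
a=cv2.imread('pics/w1.png');b=cv2.imread('pics/w2.png'); cv2.imwrite('pics/w12.png',cv2.resize(np.vstack([a,b]),(440,600)) if 0 else cv2.resize(np.hstack([a,b]),(800,300)))
```

```text
0.0 [ 0.50003841 -0.01016755  0.4699576 ] [ 0.52666305  0.11801314 -0.68706471  1.68974264  0.07638086  1.36108927
 -0.17322092] [0.49987559 0.05899083 0.53967194] [-2.86777131e-04 -2.71780578e-01 -9.62359203e-01] 3.05
0.0 [0.45039959 0.26940343 0.4200964 ] [ 0.13328271  0.24631014 -0.93419155  1.7109947   0.20592158  1.28788807
 -0.84566305] [0.45040548 0.33846834 0.48981509] [-2.40792580e-04 -2.72000818e-01 -9.62296990e-01] 4.5167
```

View pics/w12.png

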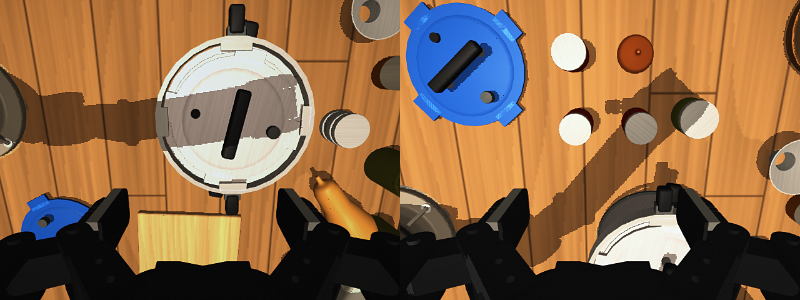

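```bash
cat > m.py <<'E'
from h import *
def load(n):
    f=np.load(n+'.npz'); c=(f['K'],f['R'],f['t']); return f['im'],cloud(f['d'],c),c,f['d']
def comps(m,mn=40):
    k,l,st,cen=cv2.connectedComponentsWithStats(m.astype(np.uint8))
    return [(l==i,st[i,4],cen[i]) for i in range(1,k) if st[i,4]>mn]
def pca(q):
    x=q[:,:2]-q[:,:2].mean(0); w,v=np.linalg.eigh(x.T@x); d=v[:,1]; d=d*np.sign(d[1]); return np.degrees(np.arctan2(-d[0],d[1]))  # yaw of +y axis
E
python3 - <<'E'
from m import *
im,P,c,d=load('w1'); z=P[...,2]; dark=(im.max(2)<60)&(d>0)
roi=np.hypot(P[...,0]-.553,P[...,1]+.011)<.25; roi[330:]=False
m=roi&~dark&(z>.112)&(z<.132)&(np.hypot(P[...,0]-.553,P[...,1]+.011)<.15)
cn=max(cv2.findContours(m.astype(np.uint8),0,1)[0],key=len)[:,0]
p=np.array([ray(u,v,.1255,c) for u,v in cn])
for k in range(8):
    ce,r=fitc(p); e=np.hypot(*(p[:,:2]-ce).T)-r; p=p[abs(e)<max(.0025,.02*.6**k)]
print('collar outer',ce,r,len(p),len(cn),'zmed',np.median(z[m]))
for a,b,nm in [(.15,.172,'bar'),(.115,.135,'ears'),(.055,.095,'handles')]:
    for l,n,cen in comps(roi&dark&(z>a)&(z<b)):
        q=P[l]; r=cv2.minAreaRect(q[:,:2].astype(np.float32)); print(nm,n,cen.round(),q.mean(0).round(4),np.median(q[:,2]).round(4),np.round(r[0],4),np.round(r[1],3),'yaw',pca(q).round(1))
print('board'); 
for l,n,cen in comps((z>.008)&(z<.02)&(P[...,1]<-.2)&~dark,800): print(n,cen,P[l].min(0),P[l].max(0))
im,P,c,d=load('w2'); z=P[...,2]
for l,n,cen in comps((z>.045)&(z<.09)&(np.hypot(P[...,0]-.553,P[...,1]+.011)>.19)&(im.max(2)>70),100):
    q=P[l]; t=np.percentile(q[:,2],90); top=l&(z>t-.004); cc=np.argwhere(top).mean(0)[::-1]; zz=np.median(z[top])
    print('obj',cen.round(),n,'ztop',zz.round(4),ray(*cc,zz,c).round(4),cv2.minEnclosingCircle(P[top][:,:2].astype(np.float32))[1],np.median(im[top],0))
E
```

```text
collar outer [ 0.55306338 -0.00985752] 0.13292333876237966 683 796 zmed 0.12039800654223917
bar 2548 [378. 198.] [ 0.5512 -0.0082  0.159 ] 0.1594 [ 0.5517 -0.0107] [0.11  0.022] yaw -12.9
ears 1159 [379.  29.] [0.5511 0.1472 0.1249] 0.1252 [0.5517 0.1471] [0.024 0.041] yaw 2.1
ears 324 [462. 113.] [0.6395 0.0714 0.1195] 0.1195 [0.6328 0.0709] [0.025 0.137] yaw 44.0
ears 60 [481. 192.] [ 0.6651 -0.0085  0.1223] 0.1222 [ 0.6651 -0.0089] [0.001 0.048] yaw 0.5
ears 189 [312. 182.] [0.4872 0.0035 0.1257] 0.1258 [0.487  0.0034] [0.016 0.015] yaw 2.1
ears 384 [443. 271.] [ 0.6328 -0.0985  0.1198] 0.1199 [ 0.6355 -0.0912] [0.136 0.022] yaw -45.7
ears 319 [301. 271.] [ 0.4743 -0.0987  0.1196] 0.1195 [ 0.4721 -0.0921] [0.022 0.137] yaw 46.9
ears 43 [372. 292.] [ 0.5537 -0.122   0.1225] 0.1226 [ 0.5537 -0.1219] [0.001 0.048] yaw -89.8
ears 352 [371. 321.] [ 0.5537 -0.1569  0.1251] 0.1253 [ 0.5537 -0.1577] [0.023 0.023] yaw -69.0
handles 458 [403.  45.] [0.5822 0.1411 0.0811] 0.0813 [0.5814 0.1409] [0.024 0.025] yaw 29.3
handles 122 [542. 201.] [ 0.766  -0.0293  0.0582] 0.0582 [ 0.7693 -0.032 ] 
[... 208 characters left out ...]
704 -0.20004332  0.01999907]
12887 [299.25056258 381.59882052] [ 0.33673203 -0.42060254  0.00801689] [ 0.59205798 -0.24661852  0.0175187 ]
obj [269.  82.] 2683 ztop 0.0757 [0.3968 0.3795 0.0757] 0.027986615896224976 [236. 247. 244.]
obj [378.  84.] 1553 ztop 0.0555 [0.5068 0.3799 0.0555] 0.014224095270037651 [ 19.  62. 157.]
obj [479. 191.] 2986 ztop 0.0618 [0.6179 0.2706 0.0618] 0.03415025770664215 [206. 228. 237.]
obj [280. 207.] 2106 ztop 0.0758 [0.4032 0.2563 0.0758] 0.027931949123740196 [234. 246. 246.]
obj [386. 206.] 2090 ztop 0.0758 [0.5151 0.2574 0.0758] 0.027889130637049675 [125. 143. 155.]
obj [615. 281.] 1149 ztop 0.0591 [0.7843 0.1676 0.0591] 0.05439246818423271 [154. 178. 194.]
```

```bash
cat >> h.py <<'E'
C=np.array([.5526,-.0100]); RE=.159
def T(xy,zg): return [float(xy[0]),float(xy[1]),zg+.054]
def earxy(th): return C+RE*np.array([-np.sin(th),np.cos(th)])
def rep(*a):
    s=env.get_state(); print(*a,'t%.1f'%s['time'],'tcp',s['tcp_pos'].round(4),'op %.4f'%s['opening'],'gf %.0f'%s['gripper_force'],'F',s['force'].round(1))
def turn(t0,t1,n,stop=14):
    for th in np.linspace(t0,t1,n+1)[1:]:
        if env.movel(T(earxy(th),.117),.06,rot=down(th),stop_force=stop): print('stopped at target',np.degrees(th)); return
        f=env.get_state()['force']; print(np.degrees(th).round(1),'tang %.1f rad %.1f'%(f[0]*np.cos(th)+f[1]*np.sin(th),-f[0]*np.sin(th)+f[1]*np.cos(th)),end=' | ')
E
python3 - <<'E'
from h import *
d=np.radians; th=d(.4)
env.reach(T(earxy(th),.22),down(th)); env.grip(.06)
env.movel(T(earxy(th),.117),.12,stop_force=15); rep('at ear')
env.grip(.0,30); rep('gripped')
turn(th,d(36),9); 
s=env.get_state(); v=s['tcp_pos'][:2]-C; print('ear yaw',np.degrees(np.arctan2(-v[0],v[1])),np.hypot(*v)); rep()
E
```

```text
at ear t6.8 tcp [0.5519 0.1494 0.1717] op 0.0597 gf 0 F [-1.  -0.2  0.9]
gripped t7.2 tcp [0.5519 0.1491 0.1717] op 0.0237 gf 31 F [-0.6 -0.9  4.2]
4.4 tang -1.0 rad -0.7 | 8.3 tang -1.5 rad -1.3 | 12.3 tang -1.8 rad -1.0 | 16.2 tang -0.5 rad -0.9 | 20.2 tang -1.8 rad -0.9 | 24.1 tang -0.4 rad -1.8 | 28.1 tang -1.2 rad -1.0 | 32.0 tang -2.2 rad -1.0 | stopped at target 36.0
ear yaw 35.1576726478594 0.15858870151466214
t10.1 tcp [0.4613 0.1197 0.1717] op 0.0234 gf 34 F [ 2.9  1.8 -2. ]
```

Run:
```python
from h import *
env.grip(.06); p=env.get_state()['tcp_pos']; env.movel([p[0],p[1],.28],.2)
env.reach((.53,-.05,.47),down(0)); env.dwell(.2)
c=cal('wrist'); im,d=camera('wrist'); np.savez('w3.npz',im=im,d=d,K=c[0],R=c[1],t=c[2]); cv2.imwrite('pics/w3.png',im)
from m import *
im,P,c,d=load('w3'); z=P[...,2]; dark=(im.max(2)<60)&(d>0); dark[330:]=False
for a,b,nm in [(.15,.172,'bar'),(.115,.135,'ears'),(.055,.095,'handles')]:
    for l,n,cen in comps(dark&(z>a)&(z<b)&(np.hypot(P[...,0]-C[0],P[...,1]-C[1])<.2),80):
        q=P[l]; r=cv2.minAreaRect(q[:,:2].astype(np.float32)); v=np.array(r[0])-C; print(nm,n,cen.round(),q[:,2].mean().round(4),np.round(r[0],4),np.round(r[1],3),round(r[2],1),'pca',pca(q).round(1),'polar yaw',np.degrees(np.arctan2(-v[0],v[1])).round(2),np.hypot(*v).round(3))
```

```text
bar 2586 [349. 160.] 0.159 [ 0.5516 -0.0115] [0.112 0.022] 77.2 pca -13.2 polar yaw 146.4 0.002
ears 1057 [255.  19.] 0.1251 [0.4627 0.1182] [0.023 0.041] 35.2 pca 42.1 polar yaw 35.05 0.157
ears 375 [373.  33.] 0.1194 [0.5727 0.1038] [0.021 0.138] 80.2 pca 79.9 polar yaw -10.03 0.116
ears 301 [234. 136.] 0.1197 [0.4393 0.0094] [0.138 0.022] 80.3 pca -9.6 polar yaw 80.26 0.115
ears 360 [461. 176.] 0.1198 [ 0.6674 -0.0356] [0.126 0.018] 77.1 pca -11.0 polar yaw -102.59 0.118
ears 190 [284. 144.] 0.1258 [0.4875 0.0032] [0.015 0.015] 18.0 pca -79.9 polar yaw 78.53 0.066
ears 319 [328. 263.] 0.1193 [ 0.5332 -0.1236] [0.021 0.137] 80.0 pca 80.4 polar yaw 170.32 0.115
ears 681 [427. 274.] 0.1253 [ 0.6431 -0.1377] [0.023 0.04 ] 35.3 pca 35.4 polar yaw -144.69 0.157
handles 384 [374.   6.] 0.0809 [0.5787 0.14  ] [0.015 0.03 ] 81.7 pca 86.5 polar yaw -9.89 0.152
handles 215 [322. 282.] 0.0812 [ 0.5259 -0.1645] [0.013 0.029] 79.0 pca 78.9 polar yaw 170.21 0.157
```

View pics/w3.png

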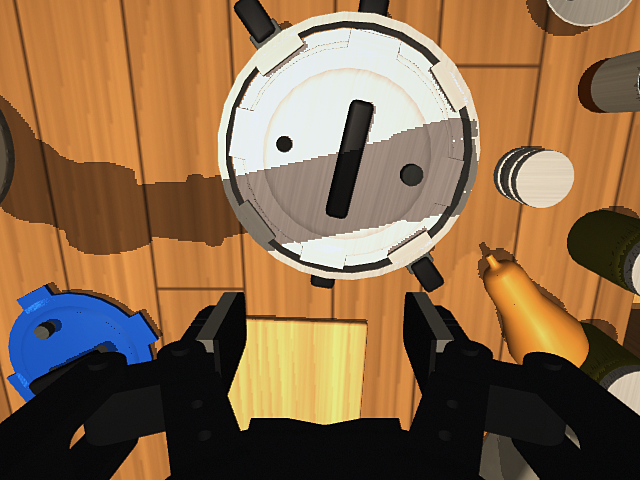

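```bash
sed -i 's/^C=.*/C=np.array([.5528,-.0099]); RE=.159; CY=np.radians(-9.9)/' h.py
python3 - <<'E'
from h import *
q=down(np.radians(-13.1)); L=[.5516,-.0113]
env.reach(T(L,.25),q); env.grip(.06)
env.movel(T(L,.15),.12,stop_force=15); rep('at bar')
env.grip(0,80); rep('grip')
env.movel(T(L,.30),.1); rep('lifted')
B=[.463,-.374]
qb=down(np.radians(-13.1))
env.reach(T(B,.30),qb); rep()
env.movel(T(B,.10),.2); env.movel(T(B,.058),.04,stop_force=6); rep('down')
env.grip(.06); p=env.get_state()['tcp_pos']; env.movel([p[0],p[1],.35],.2); rep()
env.reach((.53,-.05,.47),down(0)); env.dwell(.2)
c=cal('wrist'); im,d=camera('wrist'); np.savez('w4.npz',im=im,d=d,K=c[0],R=c[1],t=c[2]); cv2.imwrite('pics/w4.png',im)
c=cal('scene'); im,d=camera('scene'); np.savez('s4.npz',im=im,d=d,K=c[0],R=c[1],t=c[2]); cv2.imwrite('pics/s4.png',im)
E
```

```text
at bar t14.4 tcp [ 0.5521 -0.0111  0.2047] op 0.0603 gf 0 F [0.5 0.5 0.1]
grip t14.9 tcp [ 0.5519 -0.0113  0.2048] op 0.0209 gf 79 F [-1.9 -0.7  5.6]
lifted t16.5 tcp [ 0.5513 -0.0114  0.3533] op 0.0208 gf 78 F [-0.5  0.8 -6.4]
t17.9 tcp [ 0.4642 -0.3719  0.3543] op 0.0209 gf 78 F [ 0.6 -0.4 -6. ]
down t19.9 tcp [ 0.4627 -0.3738  0.1168] op 0.0208 gf 80 F [-1.7  0.1  5.3]
t21.7 tcp [ 0.4606 -0.3732  0.3488] op 0.0601 gf 0 F [-0.2 -0.4 -0.7]
```

View pics/w4.png

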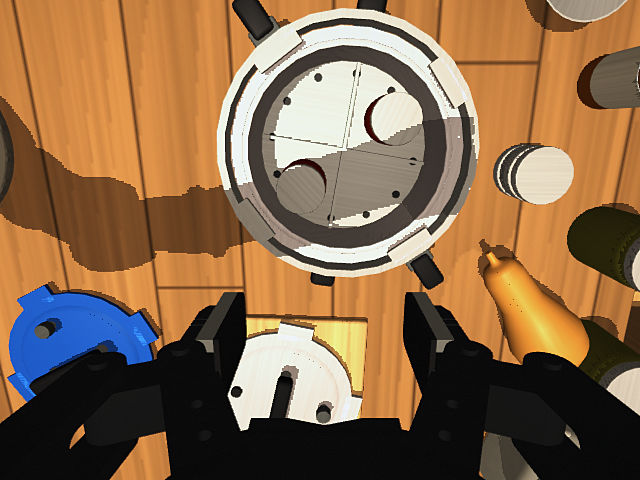

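View pics/s4.png

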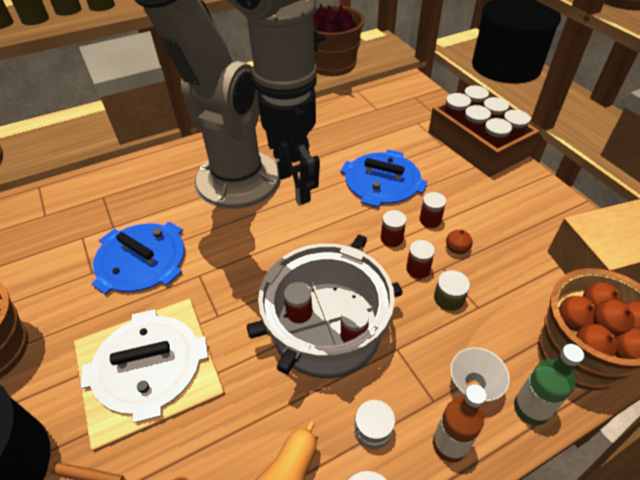

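```bash
cat >> m.py <<'E'
def jars(tag):
    env.reach((.45,.27,.42),down(0)); env.dwell(.2)
    c=cal('wrist'); im,d=camera('wrist'); np.savez(tag+'.npz',im=im,d=d,K=c[0],R=c[1],t=c[2])
    P=cloud(d,c); z=P[...,2]; out=[]
    for l,n,cen in comps((z>.07)&(z<.085)&(P[...,1]>.17)&(im.max(2)>70),300):
        zz=np.median(z[l]); cc=np.argwhere(l).mean(0)[::-1]; p=ray(*cc,zz,c); r=cv2.minEnclosingCircle(P[l][:,:2].astype(np.float32))[1]
        print('jar',p.round(4),'r',round(r,4)); out.append(p)
    return out
def carry(J,W):
    y=np.radians(35.1); q=down(y)
    env.reach(T(J,.20),q); env.grip(.085)
    env.movel(T(J,.062),.15,stop_force=12); env.grip(0,50); rep('grip')
    env.movel(T(J,.27),.2)
    env.reach(T(W,.27),q); env.movel(T(W,.10),.15,stop_force=15); rep('above')
    env.movel(T(W,.079),.03,stop_force=5); rep('set')
    env.grip(.072); env.movel(T(W,.27),.2); rep()
def place(k): a=CY+np.radians(45+90*k); return C+.064*np.array([np.cos(a),np.sin(a)])
E
python3 - <<'E'
from m import *
js=jars('j1')
J=min(js,key=lambda p:np.hypot(p[0]-.515,p[1]-.257))
carry(J,place(3))
E
```

```text
jar [0.3968 0.3796 0.0757] r 0.0279
jar [0.4033 0.2564 0.0758] r 0.028
jar [0.515  0.2575 0.0758] r 0.028
grip t27.4 tcp [0.5153 0.2577 0.1171] op 0.0569 gf 53 F [-2.1 -1.3  6.3]
above t31.1 tcp [ 0.5902 -0.0621  0.155 ] op 0.0568 gf 53 F [-0.3  0.4 -1.6]
set t31.7 tcp [ 0.5895 -0.0624  0.1371] op 0.0568 gf 53 F [-1.8 -0.1  6.5]
t33.1 tcp [ 0.589  -0.0626  0.3227] op 0.0721 gf 0 F [-1.  -0.  -0.9]
```

Run:
```python
from m import *
js=jars('j2')
J=min(js,key=lambda p:np.hypot(p[0]-.403,p[1]-.256))
assert np.hypot(J[0]-.403,J[1]-.256)<.06
carry(J,place(1))
env.reach((.53,-.05,.47),down(0)); env.dwell(.2)
c=cal('wrist'); im,d=camera('wrist'); np.savez('w5.npz',im=im,d=d,K=c[0],R=c[1],t=c[2]); cv2.imwrite('pics/w5.png',im)
P=cloud(d,c); z=P[...,2]
for l,n,cen in comps((z>.085)&(z<.104)&(np.hypot(P[...,0]-C[0],P[...,1]-C[1])<.1),100): print(n,cen.round(),P[l].mean(0).round(4),np.ptp(P[l],0).round(3))
print([place(k).round(4) for k in range(4)])
```

```text
jar [0.3968 0.3796 0.0757] r 0.0278
jar [0.4033 0.2564 0.0758] r 0.0278
grip t37.2 tcp [0.4035 0.2565 0.1169] op 0.0571 gf 52 F [-1.3 -2.   6.2]
above t40.6 tcp [0.5166 0.0427 0.1548] op 0.0569 gf 54 F [ 0.2  0.1 -2.3]
set t41.2 tcp [0.5159 0.0423 0.1369] op 0.0568 gf 54 F [-1.5 -0.6  6.1]
t42.6 tcp [0.5154 0.0421 0.3229] op 0.0720 gf 0 F [-0.6 -1.   0.2]
2258 [313. 105.] [0.5158 0.042  0.0957] [0.055 0.054 0.006]
2221 [398. 121.] [0.6063 0.0256 0.0956] [0.055 0.054 0.014]
1927 [302. 191.] [ 0.5027 -0.0496  0.0957] [0.055 0.054 0.014]
1913 [378. 202.] [ 0.589  -0.0621  0.0956] [0.056 0.056 0.013]
[array([0.6052, 0.0269]), array([0.516 , 0.0425]), array([ 0.5004, -0.0467]), array([ 0.5896, -0.0623])]
```

View pics/w5.png

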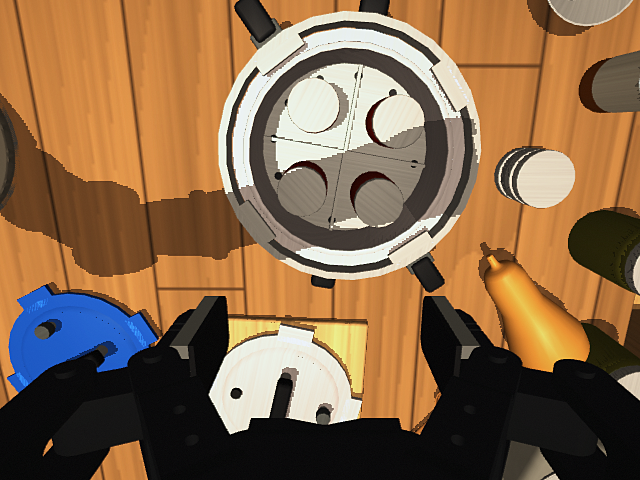

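```bash
cat >> m.py <<'E'
def lid(tag):
    env.reach((.45,-.42,.45),down(0)); env.dwell(.2)
    c=cal('wrist'); im,d=camera('wrist'); np.savez(tag+'.npz',im=im,d=d,K=c[0],R=c[1],t=c[2]); cv2.imwrite(f'pics/{tag}.png',im)
    P=cloud(d,c); z=P[...,2]; dark=(im.max(2)<60)&(d>0); dark[330:]=False
    for l,n,cen in comps(dark&(z>.04)&(z<.11)&(P[...,0]>.3),80):
        q=P[l]; r=cv2.minAreaRect(q[:,:2].astype(np.float32)); print('bar?',n,cen.round(),q.mean(0).round(4),np.round(r[0],4),np.round(r[1],3),round(r[2],1),'yaw',pca(q).round(2))
    m=(z>.024)&(z<.034)&(P[...,0]>.3)&(im.min(2)>100); m[330:]=False
    print('disc',m.sum(),P[m].mean(0).round(4),P[m].min(0).round(3),P[m].max(0).round(3))
E
python3 -c "
from m import *
lid('l1'); rep()"
```

```text
bar? 1821 [336. 144.] [ 0.4633 -0.3685  0.0711] [ 0.4622 -0.3733] [0.111 0.022] 77.1 yaw -12.41
bar? 130 [389. 162.] [ 0.5259 -0.3888  0.0536] [ 0.5258 -0.3883] [0.02 0.02] 2.6 yaw 71.4
bar? 2165 [376. 317.] [ 0.5152 -0.5763  0.0731] [ 0.5083 -0.5838] [0.138 0.025] 12.9 yaw -80.4
disc 23617 [ 0.4618 -0.3676  0.0308] [ 0.339 -0.496  0.024] [ 0.585 -0.251  0.034]
t45.2 tcp [ 0.4506 -0.419   0.4503] op 0.0716 gf 0 F [-0.8 -0.1 -0. ]
```

View pics/l1.png

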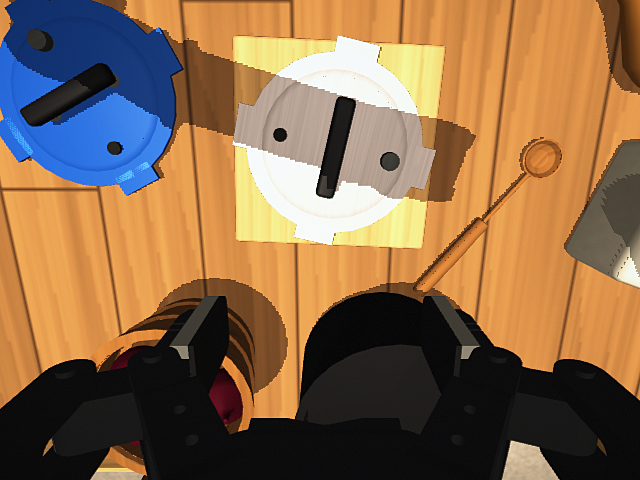

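Run:
```python
from m import *
q=down(np.radians(-12.9)); L=[.4622,-.3733]
env.reach(T(L,.18),q); env.grip(.06)
env.movel(T(L,.062),.12,stop_force=15); env.grip(0,80); rep('grip')
env.movel(T(L,.31),.15)
env.reach(T(C,.31),down(CY)); env.movel(T(C,.19),.15); rep('above')
env.movel(T(C,.165),.05,stop_force=8); rep('entering')
env.movel(T(C,.1475),.03,stop_force=8); rep('seated')
env.grip(.06); p=env.get_state()['tcp_pos']; env.movel([p[0],p[1],.35],.2); rep()
env.reach((.53,-.05,.47),down(0)); env.dwell(.2)
c=cal('wrist'); im,d=camera('wrist'); np.savez('w6.npz',im=im,d=d,K=c[0],R=c[1],t=c[2]); cv2.imwrite('pics/w6.png',im)
P=cloud(d,c); z=P[...,2]; dark=(im.max(2)<60)&(d>0); dark[330:]=False; rr=np.hypot(P[...,0]-C[0],P[...,1]-C[1])
for a,b,nm in [(.14,.175,'bar'),(.122,.135,'ears')]:
    for l,n,cen in comps(dark&(z>a)&(z<b)&(rr<.2),80):
        q=P[l]; r=cv2.minAreaRect(q[:,:2].astype(np.float32)); v=np.array(r[0])-C; print(nm,cen.round(),q[:,2].mean().round(4),np.round(r[0],4),np.round(r[1],3),round(r[2],1),'polar',np.degrees(np.arctan2(-v[0],v[1])).round(2),np.hypot(*v).round(3))
m=(rr<.095)&~dark&(z>.105)&(z<.125); A=np.c_[P[m][:,:2]-C,np.ones(m.sum())]; print('plane',np.linalg.lstsq(A,P[m][:,2],rcond=None)[0],m.sum())
```

```text
grip t47.9 tcp [ 0.4626 -0.3736  0.1167] op 0.0208 gf 80 F [-1.8  0.2  6.5]
above t52.1 tcp [ 0.5535 -0.0097  0.245 ] op 0.0208 gf 78 F [ 0.  -0.3 -5.2]
entering t52.7 tcp [ 0.5528 -0.0098  0.2189] op 0.0210 gf 78 F [-0.1  0.3 -5.8]
seated t53.2 tcp [ 0.5528 -0.01    0.2047] op 0.0204 gf 80 F [-1.1 -1.6  3.9]
t54.6 tcp [ 0.551  -0.011   0.3489] op 0.0599 gf 0 F [ 0.3 -0.  -1.2]
bar [350. 158.] 0.1589 [ 0.5523 -0.0105] [0.112 0.022] 80.2 polar 138.15 0.001
bar [414. 169.] 0.1426 [ 0.6171 -0.0215] [0.02  0.021] 6.4 polar -100.25 0.065
ears [255.  18.] 0.1252 [0.4625 0.1183] [0.023 0.04 ] 35.2 polar 35.16 0.157
ears [284. 145.] 0.1258 [0.4877 0.0011] [0.014 0.014] 89.7 polar 80.41 0.066
ears [427. 273.] 0.1253 [ 0.6432 -0.1378] [0.023 0.041] 34.6 polar -144.75 0.157
plane [-0.00090299 -0.00276574  0.11979877] 23332
```

View pics/w6.png

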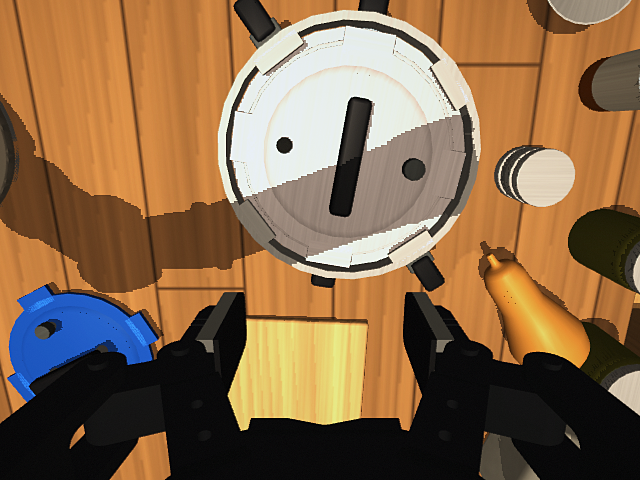

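Run:
```python
from m import *
d_=np.radians; th=d_(35.1)
env.reach(T(earxy(th),.22),down(th)); env.grip(.06)
env.movel(T(earxy(th),.117),.12,stop_force=15); rep('at ear')
env.grip(0,30); turn(th,d_(-9.9),10); turn(d_(-9.9),d_(-15),3,12); rep('end')
v=env.get_state()['tcp_pos'][:2]-C; print('yaw',np.degrees(np.arctan2(-v[0],v[1])))
env.grip(.06); p=env.get_state()['tcp_pos']; env.movel([p[0],p[1],.30],.2)
env.reach((.53,-.05,.47),down(0)); env.dwell(.2)
c=cal('wrist'); im,d=camera('wrist'); cv2.imwrite('pics/w7.png',im)
P=cloud(d,c); z=P[...,2]; dark=(im.max(2)<60)&(d>0); dark[330:]=False; rr=np.hypot(P[...,0]-C[0],P[...,1]-C[1])
for a,b,nm in [(.14,.175,'bar'),(.122,.135,'ears'),(.055,.095,'handles')]:
    for l,n,cen in comps(dark&(z>a)&(z<b)&(rr<.2),80):
        q=P[l]; r=cv2.minAreaRect(q[:,:2].astype(np.float32)); w=np.array(r[0])-C; print(nm,cen.round(),q[:,2].mean().round(4),np.round(r[0],4),np.round(r[1],3),round(r[2],1),'polar',np.degrees(np.arctan2(-w[0],w[1])).round(2),np.hypot(*w).round(3))
jars('j3'); im,d=camera('scene'); cv2.imwrite('pics/s7.png',im); rep()
```

```text
at ear t57.7 tcp [0.4617 0.1205 0.1715] op 0.0599 gf 0 F [-0.4  0.1  0.4]
30.6 tang -0.1 rad -0.4 | 26.1 tang 0.0 rad -0.9 | 21.6 tang -0.1 rad -0.9 | 17.1 tang 0.8 rad -1.6 | 12.6 tang -0.1 rad -0.5 | 8.1 tang 0.3 rad -0.7 | 3.6 tang -0.0 rad -0.2 | -0.9 tang -0.3 rad -0.2 | -5.4 tang 0.2 rad -0.2 | -9.9 tang -0.8 rad -0.2 | -11.6 tang -14.2 rad -6.1 | -13.3 tang -26.9 rad -10.5 | -15.0 tang -40.0 rad -15.8 | end t62.4 tcp [0.5818 0.1466 0.1713] op 0.0235 gf 75 F [-42.7  -5.   41.4]
yaw -10.488706704671971
bar [349. 159.] 0.1589 [ 0.5524 -0.0104] [0.112 0.022] 80.1 polar 138.41 0.001
bar [413. 170.] 0.1427 [ 0.617  -0.0217] [0.02  0.021] 1.7 polar -100.44 0.065
ears [377.   5.] 0.1249 [0.5775 0.1288] [0.009 0.023] 89.0 polar -10.08 0.141
ears [283. 146.] 0.1259 [0.4874 0.0013] [0.015 0.015] 26.1 polar 80.31 0.066
ears [322. 295.] 0.1254 [ 0.5267 -0.1636] [0.04  0.023] 80.1 polar 170.35 0.156
jar [0.3968 0.3796 0.0757] r 0.028
t66.5 tcp [0.4505 0.2693 0.42  ] op 0.0598 gf 0 F [-0.1 -0.5 -1.1]
```

View pics/w7.png

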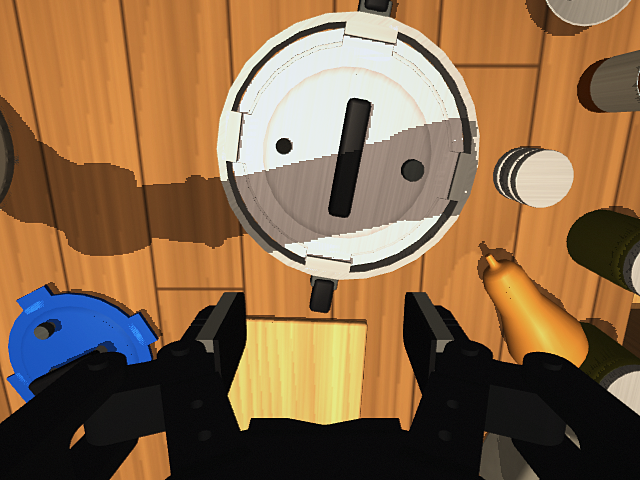

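View pics/s7.png

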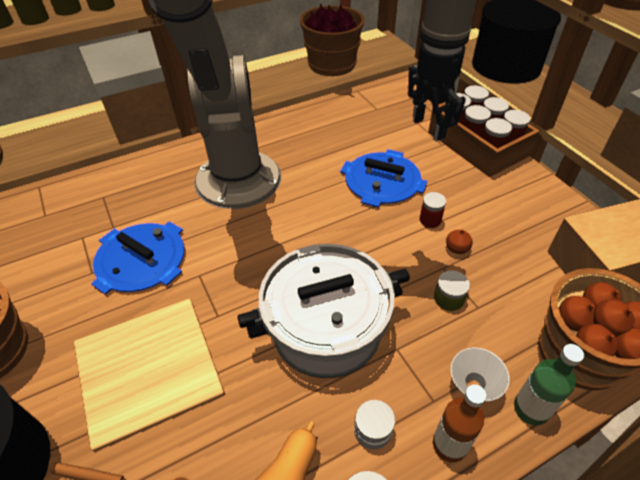

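The pictures show the lid seated with its bar at (349,159), in line with the handles. The ears at (377,5) and (322,295) are over the side handles. The leftover jar, the onion and the pickle jar have not moved.

```bash
python3 -c "
from h import *
print(job.job_done())"
```

```text
the job is handed in; nothing more can be done
None
```

The job is handed in: all four rack quarters hold an upright jar, the lid is seated in line with the side handles, the collar is turned to its locked stop, and the leftover jar, onion and pickle jar stand where they were; no verdict came back.

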